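Make up the parts tray for one cylinder

ROBOT

A 6-joint arm with a two-finger parallel gripper is mounted at the origin on the work surface. World frame = base frame: x ahead of the robot, y to its left, z up, the work surface at z = 0. Lengths are in mm, angles in rad, forces in N, time in s.
With the tool pointing down it reaches from about 350 to 875 mm from the base axis. Payload 4.2 kg.
Tool frame: the origin (TCP) lies midway between the tips of the shut fingers; the grasp point (between the pads) lies 19 mm behind it; z points along the fingers, y is the line along which they close (so a half turn about z gives the same grasp; the last joint's range is limited). The gripper opens to 85 mm and grips with 20 to 120 N. Pads are 22 mm wide; open, the fingers measure 114 mm over their backs; the gripper's body (76 mm by 85 mm) begins 54 mm behind the grasp point. The pads swing forward as they close: fully open they stand 13 mm farther back than shut.
Start: joints at [-0.964, 0.385, 0.008, 0, -1.194, -0.259], TCP at [213.033, -587.551, 231.312] pointing down, gripper open.
Joint ranges: [-3.14, 3.14], [-1.21, 2.06], [-1.07, 1.41], [-3.16, 2.05], [-2.99, -0.16], [-3.1, 3.1]. Speed limits (rad/s): [2.79, 2.79, 3.14, 3.14, 3.14, 3.14].

INTERFACE

Orientations are given as a unit quaternion [x, y, z, w].
In Python, from bench import * gives the robot as it stands.
- The arm moves only by the tool drive_tool, never from a script. Its argument "plan" is a list that holds one entry, the list of rows, each a list of 5 numbers: the closure, from -1 (fully open) to 1 (shut), then the shift along the world's x, y, z in mm, then the turn about the world's z in degrees. A call has 1 to 20 rows; each row shifts and turns the commanded pose from where the row before left it; what a row does not reach is not made up. A row lasts 1/12 s, in which the tool goes at most 41.7 mm and 7.16 degrees, less where a joint would pass 70% of its speed; a pose out of reach is approached as far as the arm can. A call is refused whole if a number of a shift passes 41.7 or a number of a turn 7.16, either way. A call with a gripper value outside its range is refused whole. The fingers move at their own pace and stop on an object; the grip force is fixed at half the most. Time passes only in rows, so rows that do not move let the fingers close. It gives the time, the measured TCP pose, the force, the opening and the grip force at its end, in the units of the state.
- read_state(): the state, without advancing time (a new reading comes with each control period).
- get_image(name): name is "scene" or "side" or "wrist"; returns (picture, depth): 384x512x3 uint8, red, green, blue; 384x512 float32, mm along the optical axis (not along the pixel's ray), 0 where there is no reading.
- camera_model(name): a dict with "fx", "fy", "cx", "cy" (pixels), "R" (3x3) and "t" (3): a world point X has camera coordinates R X + t; the wrist camera has in their place "mount" (4x4, takes a point from camera to tool coordinates, whose origin is the TCP and whose axes are the flange's). Camera axes: x right, y down, z forward; pixel columns grow to the right and rows downward; lengths in mm; the calibration is good to about 2 mm. A picture is of the moment at which its call begins: read the wrist's pose just before it. camera_model takes no time and is no camera call.
- job_done(): hands the job in; it is judged then, once.
The state is a dict: "clock": time; "joints": joint angles; "joint_vel": joint speeds; "joint_efforts": joint torques, N m; "position": TCP position; "ee_rot": TCP orientation; "contact_force": force on the tool from outside, world axes, zero at the start; "wrist_torque": the same for the moment, N m; "gripper_width": finger opening in mm; "grasp_force": force on a finger pad.
Only numpy, scipy, OpenCV 4.12 (cv2) and the standard library are available. Lean on these libraries where they do the work, as an engineer would, in place of code of your own. Each camera call takes 0.05 s, during which the arm holds its last target. There are 200 camera calls.

TASK

Make up the tray for the big-bore cylinder: put the larger piston, the longer connecting rod, the bearing cap and the gudgeon pin each in the pocket of the blue tray that has its shape, resting flat on the pocket floor, the piston and pin standing upright as they do now. Set the parts down rather than dropping them, and leave the smaller piston and the shorter rod where they are: they belong to another engine.

Things in the scene. Friction and masses are not known exactly. Their poses are not given: they have to be found in the camera images.
- piston: The larger piston: bare aluminium cylinder, 56 mm diameter, 50 mm high, three dark ring grooves near the top, standing crown up on the bench. Origin: centre of its underside, z up. About 0.25 kg. Goes into the big round pocket.
- rod: The longer rod. Steel connecting rod lying flat, 106 mm long, 16 mm thick: round eye (26 mm) at its -x end, straight shank 14 mm wide, open half-round fork 50 mm wide at its +x end. Origin: mid length, on the underside; x along the rod, z up. 0.22 kg, balances within 12 mm of the origin. Goes into the long rectangular pocket, either way round.
- cap: Steel bearing cap lying flat: a half-ring arch 50 mm wide along y, 25 mm along x, 22 mm thick, band 9 mm, open towards +x. Flat parallel end faces at y = +-25 mm, from x = -5 to +12 mm. Origin: middle of its outline, on the underside, z up. 0.12 kg. Goes into the short rectangular pocket, its 50 mm along the pocket's 76 mm, either way round.
- pin: Gudgeon pin: plain steel tube 16 mm diameter, 46 mm high, standing on end. Origin: centre of its underside, z up. About 0.06 kg. Goes into the small round pocket.
- small_piston: Look-alike, to be left alone: a smaller aluminium piston, 42 mm diameter, 40 mm high, standing crown up. Origin: centre of its underside.
- short_rod: Look-alike, to be left alone. Steel connecting rod lying flat, 80 mm long, 16 mm thick: round eye (21 mm) at its -x end, straight shank 14 mm wide, open half-round fork 40 mm wide at its +x end. Origin: mid length, on the underside; x along the rod, z up. 
- nest_piston: Fixed grey plastic slab 136 x 84 x 11 mm with one flat pocket, black-floored, 7 mm deep at its centre: a round pocket 74 mm across. One of four equal slabs filling a low blue tray (286 x 182 mm, rim 15 mm high); which is in which quarter changes. Origin: centre of the underside, 5 mm above the bench; pocket floor 4 mm, top 11 mm above it. x along the 136 mm side.
- nest_rod: Fixed grey plastic slab 136 x 84 x 11 mm with one flat pocket, black-floored, 7 mm deep at its centre: a rectangular pocket 124 mm (along x) by 68 mm. One of four equal slabs filling a low blue tray (286 x 182 mm, rim 15 mm high); which is in which quarter changes. Origin: centre of the underside, 5 mm above the bench; pocket floor 4 mm, top 11 mm above it. x along the 136 mm side.
- nest_cap: Fixed grey plastic slab 136 x 84 x 11 mm with one flat pocket, black-floored, 7 mm deep at its centre: a rectangular pocket 76 mm (along x) by 46 mm. One of four equal slabs filling a low blue tray (286 x 182 mm, rim 15 mm high); which is in which quarter changes. Origin: centre of the underside, 5 mm above the bench; pocket floor 4 mm, top 11 mm above it. x along the 136 mm side.
- nest_pin: Fixed grey plastic slab 136 x 84 x 11 mm with one flat pocket, black-floored, 7 mm deep at its centre: a round pocket 34 mm across. One of four equal slabs filling a low blue tray (286 x 182 mm, rim 15 mm high); which is in which quarter changes. Origin: centre of the underside, 5 mm above the bench; pocket floor 4 mm, top 11 mm above it. x along the 136 mm side.
Things that resemble listed ones, but are neither listed nor needed, are in the scene too. Leave any red look-alike of the piston alone.

How it is judged:
By the outcome, as a careful person would: the job done as asked, in the order asked, and still so for the second after the job is handed in, with the robot touching nothing.
It also fails if it takes over 109 s, if anything falls off the work surface, if the arm or the gripper's body presses on something with over 40 N, if the wrist force passes 120 N, or if a joint passes its speed limit or range.

## Working session

There is one attempt and no reset: what is moved stays moved. The work goes in short steps, Python scripts to look and compute and a tool call to move; the robot and the scene stay as the last step left them, time stands still between calls to the robot, and variables do not carry over. Pictures are saved under pics/ and viewed, at most 14 in all, crops included, and the job is handed in when it is done.

Besides the shell and the picture viewer there is one more tool, called after ">>>" as name([rows], argument=value, ...), one row to a line, values as JSON. drive_tool: Moves the arm, as the interface text tells. Its arguments: {"type":"object","properties":{"plan":{"type":"array"}},"required":["plan"]}

```bash
mkdir -p pics; python3 - <<'E'
from bench import *
import cv2,numpy as np
for n in("scene","side"):
    p,d=get_image(n); np.savez(f"pics/{n}.npz",p=p,d=d); cv2.imwrite(f"pics/{n}.png",cv2.resize(p[:,:,::-1],(800,600),interpolation=cv2.INTER_CUBIC))
    m=camera_model(n); print(n,{k:np.round(np.array(v),4).tolist() for k,v in m.items()})
s=read_state();print(s); print(camera_model("wrist"))
E
```

```text
scene {'fx': 438.1651, 'fy': 438.1651, 'cx': 254.2599, 'cy': 192.2146, 'R': [[0.9101, 0.4143, -0.0138], [0.3528, -0.7916, -0.4989], [-0.2176, 0.4491, -0.8666]], 't': [-518.0159, -201.8803, 1250.7625]}
side {'fx': 374.9106, 'fy': 374.9106, 'cx': 254.1093, 'cy': 196.9533, 'R': [[0.9999, -0.0152, 0.0034], [-0.0039, -0.4555, -0.8902], [0.0151, 0.8901, -0.4555]], 't': [-558.8878, 56.1463, 898.2819]}
{'clock': 0.1, 'joints': array([-9.64355917e-01,  3.85483632e-01,  6.80844052e-03, -4.08303616e-04,
       -1.19403532e+00, -2.58577114e-01]), 'joint_vel': array([-0.00273016, -0.00027586,  0.00158411,  0.00204051, -0.00131775,
       -0.00028514]), 'joint_efforts': array([ 6.30039108e-05, -3.93319130e+01,  1.88930261e+01,  4.19798926e+00,
       -2.58415756e-03,  9.85354006e-06]), 'position': array([ 212.88187304, -587.08724981,  230.35053664]), 'ee_rot': array([-1.72981765e-01,  9.84924544e-01,  9.48498920e-04, -2.28878100e-04]), 'contact_force': array([-0.84042385,  0.87165729,  0.32089167]), 'wrist_torque': array([ 0.02938932, -0.05359351,  0.03888293]), 'grasp_force': 0.0, 'gripper_width': 85.59323676912501}
{'fx': 327.9560457168076, 'fy': 327.9560457168076, 'cx': 253.33615839053383, 'cy': 197.25405859897967, 'mount': array([[ 1.68725072e-04, -9.64685762e-01, -2.63403403e-01,
         6.68223118e+01],
       [ 9.99999968e-01,  1.13144051e-04,  2.26180113e-04,
         1.17648837e+00],
       [-1.88390206e-04, -2.63403433e-01,  9.64685750e-01,
        -1.42454981e+02],
       [ 0.00000000e+00,  0.00000000e+00,  0.00000000e+00,
         1.00000000e+00]])}
```

View pics/scene.png

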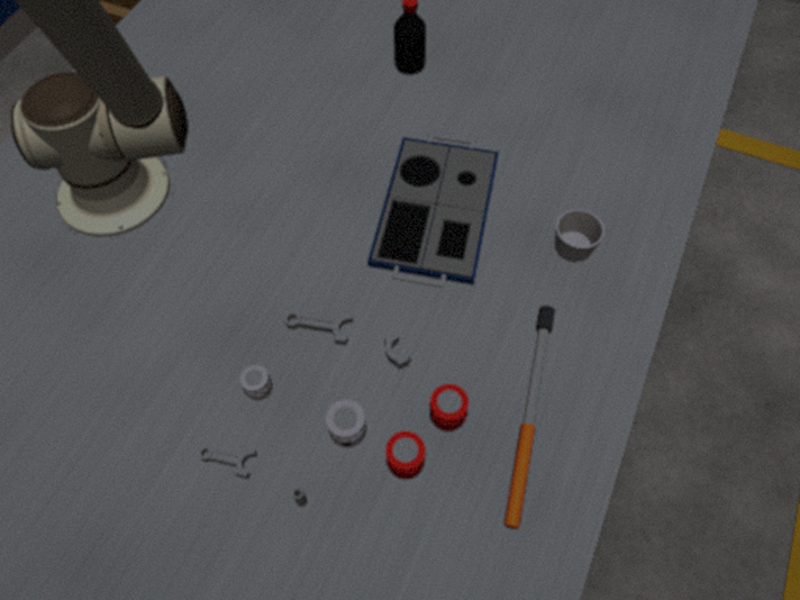

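View pics/side.png

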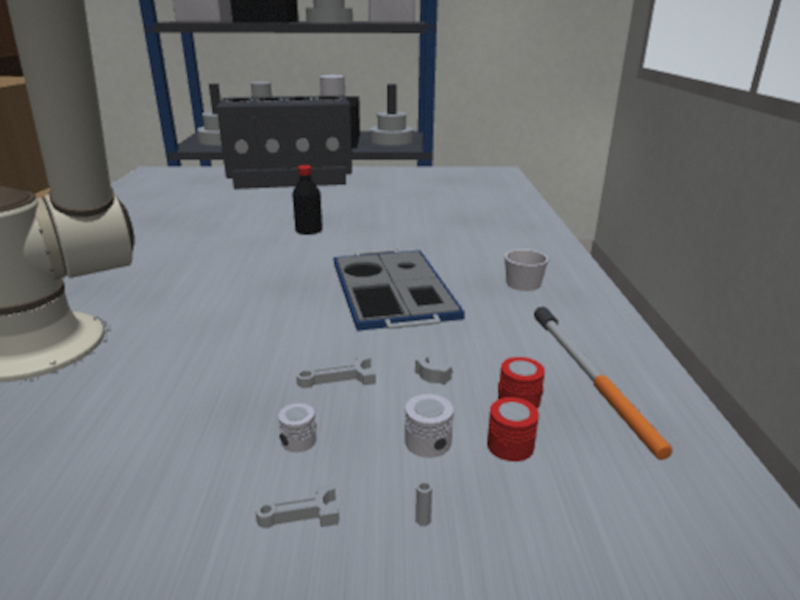

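The scene view (enlarged pixels) shows the two bare pistons at (346,420) and (256,380), and red look-alikes at (449,405) and (405,453). The rods are at (320,326) and (230,460), the cap at (398,350) and the pin at (300,496). Tray pockets: piston (419,170), pin (467,178), rod (404,232), cap (453,239). The side view agrees.

```bash
cat > h.py <<'E'
import cv2,numpy as np
from bench import *
def ray(m,uv):
    R=np.array(m["R"]);t=np.array(m["t"]);uv=np.atleast_2d(uv).astype(float)
    d=np.c_[(uv[:,0]-m["cx"])/m["fx"],(uv[:,1]-m["cy"])/m["fy"],np.ones(len(uv))]@R
    return -R.T@t,d
def plane(m,uv,z):
    c,d=ray(m,uv); return c+d*((z-c[2])/d[:,2])[:,None]
def cloud(m,d):
    v,u=np.mgrid[:d.shape[0],:d.shape[1]]
    c,r=ray(m,np.c_[u.ravel(),v.ravel()]); return (c+r*d.reshape(-1,1)).reshape(*d.shape,3)
def two(m1,p1,m2,p2):
    a,d=ray(m1,p1);b,e=ray(m2,p2);d=d[0];e=e[0]
    s,t=np.linalg.lstsq(np.c_[d,-e],b-a,rcond=None)[0]
    return (a+s*d+b+t*e)/2,np.linalg.norm(a+s*d-b-t*e)
def wristm(s):
    from scipy.spatial.transform import Rotation as Ro
    m=dict(camera_model("wrist"));T=np.eye(4);T[:3,:3]=Ro.from_quat(s["ee_rot"]).as_matrix();T[:3,3]=s["position"]
    C=np.linalg.inv(T@np.array(m["mount"]));m["R"]=C[:3,:3];m["t"]=C[:3,3];return m
def blobs(m,p,d,zmin=6,amin=25):
    X=cloud(m,d);z=X[...,2]
    k=((d>0)&(z>zmin)&(z<90)).astype(np.uint8)
    n,l,st,ce=cv2.connectedComponentsWithStats(k)
    for i in range(1,n):
        if st[i,4]<amin: continue
        q=X[l==i]; zt=np.percentile(q[:,2],90); r=cv2.minAreaRect(q[q[:,2]>zt-6][:,:2].astype(np.float32))
        if not(100<q[:,0].mean()<1000 and abs(q[:,1].mean())<900): continue
        print("px",ce[i].round(),"n",st[i,4],"ztop %.0f"%zt,"mean",q.mean(0).round(0),"rect",np.round(r[0],1),np.round(r[1],0),round(r[2],1))
E
python3 - <<'E'
from h import *
for n in("scene","side"):
    f=np.load(f"pics/{n}.npz");print(n);blobs(camera_model(n),f["p"],f["d"])
    z=cloud(camera_model(n),f["d"])[250:300,100:130,2] if n=="scene" else cloud(camera_model(n),f["d"])[200:230,120:180,2];print("bench z",z.mean(),z.std())
E
```

```text
scene
px [262.  34.] n 454 ztop 82 mean [371. 496.  49.] rect [368.9 499.6] [61. 30.] 25.0
px [279. 134.] n 5404 ztop 16 mean [557. 189.  12.] rect [553.9 197.5] [182. 329.] 12.2
px [370. 149.] n 700 ztop 53 mean [801. 223.  34.] rect [801.2 218.4] [79. 78.] 61.4
px [338. 271.] n 1260 ztop 22 mean [ 833. -115.   18.] rect [831.  -96.6] [ 24. 350.] 10.6
px [205. 207.] n 337 ztop 16 mean [480. -97.  13.] rect [473.1 -97.8] [105.  50.] 14.3
px [253. 225.] n 162 ztop 22 mean [609. -96.  18.] rect [607.6 -94. ] [26. 51.] 51.4
px [164. 244.] n 343 ztop 41 mean [ 443. -232.   33.] rect [ 439.4 -228.7] [40. 41.] 26.1
px [287. 260.] n 605 ztop 51 mean [ 721. -154.   44.] rect [ 719.9 -149.1] [52. 55.] 22.8
px [221. 270.] n 608 ztop 51 mean [ 597. -237.   44.] rect [ 594.2 -232.2] [54. 56.] 23.6
px [259. 291.] n 630 ztop 51 mean [ 693. -244.   45.] rect [ 691.2 -239.9] [55. 55.] 57.3
px [146. 293.] n 306 ztop 16 mean [ 460. -345.   13.] rect [ 453.8 -345. ] [82. 40.] 10.6
px [191. 317.] n 81 ztop 46 mean [ 583. -354.   33.] rect [ 581.8 -352.8] [15. 14.] 28.1
bench z 3.365007697389474 66.64301
[... 421 characters left out ...]
828.7 -95.1] [ 23. 352.] 10.5
px [216. 237.] n 448 ztop 16 mean [476. -98.  13.] rect [472.  -97.1] [107.  51.] 14.1
px [277. 236.] n 234 ztop 22 mean [607. -98.  17.] rect [605.2 -93.6] [29. 52.] 52.1
px [330. 260.] n 1788 ztop 51 mean [ 699. -213.   39.] rect [ 703.8 -193.9] [155.  55.] 72.6
px [274. 270.] n 1019 ztop 51 mean [ 592. -244.   38.] rect [ 592.6 -232.8] [54. 56.] 3.1
px [190. 272.] n 593 ztop 41 mean [ 439. -237.   30.] rect [ 437.7 -228.6] [43. 41.] 84.3
px [271. 320.] n 244 ztop 46 mean [ 580. -356.   30.] rect [ 579.7 -352.9] [14. 15.] 31.3
px [192. 324.] n 690 ztop 16 mean [ 456. -346.   13.] rect [ 452.2 -344.4] [80. 42.] 10.8
bench z 1.7988759896407778 28.708235705396966
```

```bash
python3 - <<'E'
from h import *
for n in("scene","side"):
    f=np.load(f"pics/{n}.npz");p,d=f["p"],f["d"];m=camera_model(n);X=cloud(m,d)
    def ax(c,r,z0,z1):
        k=(np.hypot(X[...,0]-c[0],X[...,1]-c[1])<r)&(X[...,2]>z0)&(X[...,2]<z1)&(d>0);q=X[k][:,:2].astype(np.float32)
        (cc,(w,h),a)=cv2.minAreaRect(q); long=a if w>h else a+90
        ca=q.mean(0)-cc; print("  centre",np.round(cc,1),"long axis deg %.1f"%long,"centroid-centre",ca.round(1), "n",len(q))
    print(n);[ax(*a) for a in(((473,-97),70,10,22),((607,-94),40,15,30),((453,-345),55,10,22),((554,198),200,13,22))]
    # pockets: black & inside tray
    t=(np.hypot(X[...,0]-554,X[...,1]-198)<190)&(p.max(2)<45)
    k=t.astype(np.uint8);nn,l,st,ce=cv2.connectedComponentsWithStats(k)
    for i in range(1,nn):
        if st[i,4]<30: continue
        uv=np.argwhere(l==i)[:,::-1]; c=plane(m,ce[i],16)[0]; r=cv2.minAreaRect(plane(m,uv,9)[:,:2].astype(np.float32)); z=X[l==i][:,2]
        r2=cv2.minAreaRect(plane(m,uv,16)[:,:2].astype(np.float32))
        print("  pocket px",ce[i].round(),"at9",np.round(r[0],1),np.round(r[1],0),round(r[2],1),"at16",np.round(r2[0],1),"floor z %.1f"%np.median(z))
p=np.load("pics/scene.npz")["p"][195:325,120:290,::-1]; a=cv2.resize(p,(680,520),interpolation=cv2.INTER_CUBIC)
cv2.imwrite("pics/crop1.png",cv2.convertScaleAbs(a,alpha=1.5))
E
```

```text
scene
  centre [473.1 -97.8] long axis deg 14.3 centroid-centre [7.  1.7] n 285
  centre [607.6 -94. ] long axis deg 141.4 centroid-centre [-0.  -1.3] n 125
  centre [ 453.8 -345. ] long axis deg 10.6 centroid-centre [5.3 0.2] n 270
  centre [554.3 196.6] long axis deg 102.2 centroid-centre [11.5  4.6] n 2715
  pocket px [268. 109.] at9 [495.3 260.9] [72. 67.] 23.8 at16 [497.6 255.3] floor z 7.7
  pocket px [298. 114.] at9 [580.5 278. ] [31. 29.] 23.8 at16 [582.2 272.4] floor z 7.9
  pocket px [258. 148.] at9 [523.9 125.5] [ 68. 124.] 11.9 at16 [526.  120.9] floor z 7.9
  pocket px [290. 153.] at9 [608.7 144.1] [46. 75.] 11.9 at16 [610.2 139.4] floor z 7.9
  pocket px [243. 170.] at9 [517.8  44.6] [41.  6.] 12.8 at16 [519.9  40.6] floor z 8.8
  pocket px [268. 174.] at9 [583.6  58.3] [67.  6.] 13.4 at16 [585.2  54.2] floor z 8.0
  pocket px [294. 179.] at9 [649.1  72.7] [42.  7.] 12.8 at16 [650.3  68.5] floor z 9.6
side
  centre [472.  -97.1] long axis deg 14.1 centroid-centre [ 4.7 -0.2] n 350
  centre [605.2 -93.6] long axis deg 142.1 centroid-centre [ 1.2 -3.1] n 149
  centre [ 452.2 -344.4] long axis deg 10.8 centroid-centre [ 4.4 -0.9] n 567
  centre [553.8 197.7] long axis deg 102.0 centroid-centre [ 9.8 -7.4] n 1914
  pocket px [232. 173.] at9 [495.7 260.8] [46. 67.] 89.6 at16 [496.5 244.7] floor z 9.3
  pocket px [241. 193.] at9 [525.2 128.6] [ 65. 106.] 11.7 at16 [525.6 114.5] floor z 9.3
  pocket px [272. 189.] at9 [610.  147.1] [41. 59.] 12.6 at16 [609.  132.7] floor z 9.3
```

View pics/crop1.png

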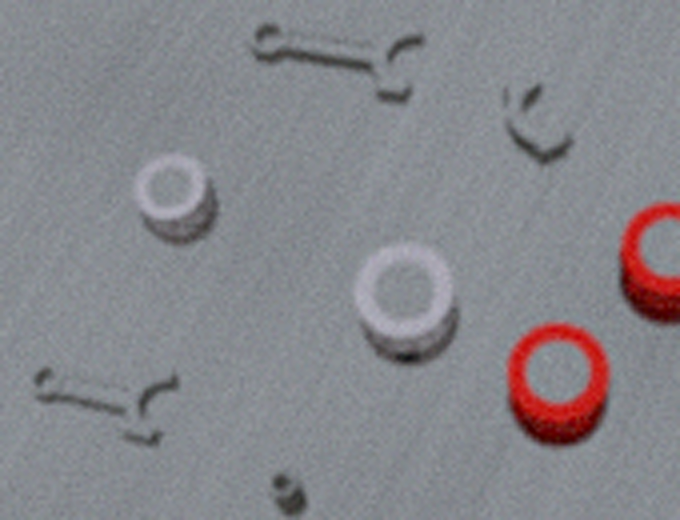

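The bare pistons are at scene pixels (346,420), 55 mm, and (256,380), 41 mm. I take the 55 mm one, which is neither small nor red. The rods are at (320,326), 106 mm, and (230,460), 81 mm, and I take the 106 mm one. The crop confirms these: big piston at (403,290), longer rod at (335,55), cap at (540,125), pin at (288,493).

Targets in the tray, with the slabs' long axis at 102°:
- Piston: (497.7, 255.5)
- Pin: (581.8, 273)
- Rod: (526.2, 121.2)
- Cap: (610, 139.4)

>>> drive_tool([
  [[-1, 21, 19.5, -5.5, 0], [-1, 21, 19.5, -5.5, 0], [-1, 21, 19.5, -5.5, 0], [-1, 21, 19.5, -5.5, 0], [-1, 21, 19.5, -5.5, 0], [-1, 21, 19.5, -5.5, 0], [-1, 21, 19.5, -5.5, 0], [-1, 21, 19.5, -5.5, 0], [-1, 21, 19.5, -5.5, 0], [-1, 21, 19.5, -5.5, 0], [-1, 21, 19.5, -5.5, 0], [-1, 21, 19.5, -5.5, 0], [-1, 21, 19.5, -5.5, 0], [-1, 21, 19.5, -5.5, 0], [-1, 21, 19.5, -5.5, 0], [-1, 21, 19.5, -5.5, 0], [-1, 21, 19.5, -5.5, 0], [-1, 21, 19.5, -5.5, 0], [-1, 0, 0, 0, 0], [-1, 0, 0, 0, 0]],
])

```text
clock: 1.77
position: [591.3, -235.3, 131.0]
ee_rot: [-0.174, 0.985, 0.0, -0.001]
contact_force: [-0.7, -0.6, -0.1]
gripper_width: 85.1
grasp_force: 0.0
```

```bash
python3 - <<'E'
from h import *
s=read_state();p,d=get_image("wrist");m=wristm(s);cv2.imwrite("pics/w1.png",p[:,:,::-1]);blobs(m,p,d,8,100)
E
```

```text
px [149.   7.] n 271 ztop 16 mean [ 489. -350.   14.] rect [ 487.1 -350.9] [10. 16.] 73.2
px [191.  10.] n 372 ztop 17 mean [ 480. -321.   15.] rect [ 481.6 -323.1] [15. 16.] 20.6
px [339.  13.] n 1632 ztop 41 mean [ 452. -225.   33.] rect [ 450.8 -221.6] [13. 37.] 18.5
px [476. 113.] n 4274 ztop 17 mean [474. -95.  14.] rect [470.6 -93.9] [107.  52.] 12.7
px [108. 131.] n 830 ztop 46 mean [ 578. -348.   35.] rect [ 579.2 -350.1] [15. 15.] 58.3
px [258. 203.] n 5063 ztop 51 mean [ 589. -231.   48.] rect [ 591.6 -230. ] [56. 55.] 16.6
px [413. 255.] n 941 ztop 23 mean [594. -89.  19.] rect [594.4 -87.4] [20. 41.] 14.5
px [209. 304.] n 4797 ztop 51 mean [ 681. -239.   44.] rect [ 687.1 -238.5] [52. 56.] 23.6
px [296. 333.] n 1202 ztop 35 mean [ 696. -155.   24.] rect [ 695.9 -150.9] [13. 47.] 11.6
```

View pics/w1.png

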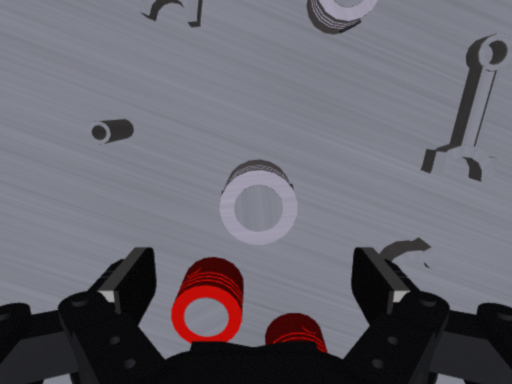

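The wrist view shows the big piston at (258,205), between the open fingers, with the red one at (208,310) clear of the left finger. Its position agrees with the fixed cameras to 2 mm.

>>> drive_tool([
  [[-1, 0.6, 1.9, -20, 0], [-1, 0.6, 1.9, -20, 0], [-1, 0, 0, -20, 0], [-1, 0, 0, -20, 0], [-1, 0, 0, -20, 0], [-1, 0, 0, -12, 0], [-1, 0, 0, -6, 0], [-1, 0, 0, -3, 0], [-1, 0, 0, 0, 0], [1, 0, 0, 0, 0], [1, 0, 0, 0, 0], [1, 0, 0, 0, 0], [1, 0, 0, 0, 0], [1, 0, 0, 0, 0], [1, 0, 0, 0, 0], [1, 0, 0, 0, 0], [1, 0, 0, 0, 0]],
])

```text
clock: 3.23
position: [593.3, -232.8, 12.9]
ee_rot: [-0.173, 0.985, -0.001, 0.001]
contact_force: [-0.5, 0.3, 6.1]
gripper_width: 54.6
grasp_force: 64.0
```

>>> drive_tool([
  [[1, 0, 0, 15, 0], [1, 0, 0, 25, 0], [1, -2, 10, 25, 0], [1, -6, 29, 5, 0], [1, -6, 29, 0, 0], [1, -6, 29, 0, 0], [1, -6, 29, 0, 0], [1, -6, 29, 0, 0], [1, -6, 29, 0, 0], [1, -6, 29, 0, 0], [1, -6, 29, 0, 0], [1, -6, 29, 0, 0], [1, -6, 29, 0, 0], [1, -6, 29, 0, 0], [1, -6, 29, 0, 0], [1, -6, 29, 0, 0], [1, -6, 29, 0, 0], [1, -6, 29, 0, 0], [1, -6, 29, 0, 0], [1, 0, 14, 0, 0]],
])

```text
clock: 4.9
position: [493.0, 257.9, 80.8]
ee_rot: [-0.174, 0.985, 0.0, -0.0]
contact_force: [0.3, 0.1, -3.2]
gripper_width: 54.9
grasp_force: 64.1
```

>>> drive_tool([
  [[1, 0, 0, 0, 0], [1, 0, 0, 0, 0], [1, 0, 0, 0, 0]],
])

```text
clock: 5.15
position: [493.7, 254.1, 80.7]
ee_rot: [-0.173, 0.985, -0.0, -0.001]
contact_force: [-0.2, -1.5, -2.5]
gripper_width: 54.9
grasp_force: 64.1
```

```bash
python3 - <<'E'
from h import *
s=read_state();p,d=get_image("wrist");m=wristm(s);cv2.imwrite("pics/w2.png",p[:,:,::-1]);print(s["position"].round(1))
X=cloud(m,d);t=(np.hypot(X[...,0]-554,X[...,1]-198)<190)&(p.max(2)<45)&(X[...,2]<22)
n,l,st,ce=cv2.connectedComponentsWithStats(t.astype(np.uint8))
for i in range(1,n):
    if st[i,4]>200:
        uv=np.argwhere(l==i)[:,::-1];r=cv2.minAreaRect(plane(m,uv,16)[:,:2].astype(np.float32));print(ce[i].round(),st[i,4],np.round(r[0],1),np.round(r[1],0),round(r[2],1),"z",np.median(X[l==i][:,2]).round(1))
for u,v in((253,230),(253,260),(253,200)):print(X[v,u].round(1))
E
```

```text
[493.7 254.1  80.7]
[ 72. 188.] 13719 [519.4 138.7] [64. 95.] 12.1 z 9.2
[262. 187.] 2407 [479.7 254.4] [39. 70.] 14.6 z 9.2
[ 34. 293.] 2678 [607.8 143.3] [46. 76.] 12.1 z 9.3
[468.8 246.3 117.3]
[478.7 249.9 118.8]
[467.4 245.7  84.4]
```

View pics/w2.png

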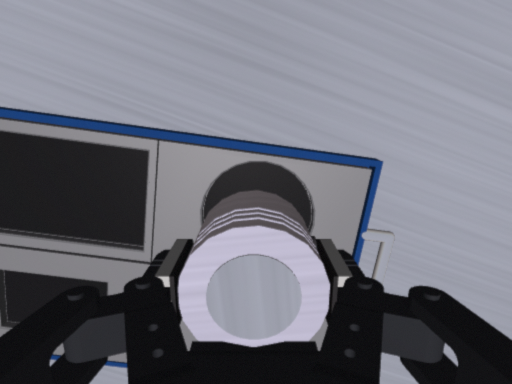

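```bash
python3 - <<'E'
from h import *
s=read_state();m=wristm(s);P=plane(m,[(202,214),(314,214),(256,162),(158,140),(157,245),(152,256),(373,163),(-1,119)],16);print(P.round(1),np.linalg.norm(P[0]-P[1]))
# circle through 3 rim points
a=P[:3,:2];A=np.c_[2*a,np.ones(3)];print(np.linalg.solve(A,(a**2).sum(1)).round(1))
p=cv2.imread("pics/w2.png");g=p.max(2)
for v in(190,200,210,220):print(v,g[v,190:330:4])
E
```

```text
[[506.3 223.3  16. ]
 [481.  293.4  16. ]
 [461.4 245.2  16. ]
 [469.2 182.8  16. ]
 [537.9 201.2  16. ]
 [547.  200.1  16. ]
 [436.7 315.6  16. ]
 [490.1  87.3  16. ]] 74.437804643979
[ 4.960000e+02  2.592000e+02 -3.117685e+05]
190 [150 151 151 151 129  44  41  41  42  43  42  42  44  44  50  58  67  69
  52  43  42  41  41  41  41  40  39  39  38  72 148 147 147 147 147]
200 [149 150 149 127  47  41  42  40  84  88  88  86  88  87  87  87  87  86
  84  84  83  82  81  80  58  40  40  39  39  39  77 146 147 145 146]
210 [148 148 148  63  38  70  87  86  84  84  89 168 184 160 140 103  95  89
 118 178 160 116  86  82  79  79  80  39  36  37  55 109 145 145 144]
220 [146 147 147  64  84  87 168  93 165 101 115 186 179 154 133 100  91  87
 103 164 188 141  93  88 161 105 109  75  76  35  57 118 144 143 143]
```

```bash
python3 - <<'E'
from h import *
s=read_state();m=wristm(s);print(plane(m,[(254,297)],118.5).round(1),plane(m,[(254,297)],116).round(1),s["position"])
E
```

```text
[[492.7 255.  118.5]] [[494.2 255.5 116. ]] [493.9343764  253.89040995  80.88496267]
```

>>> drive_tool([
  [[1, 1.5, 1.5, -12, 0], [1, 1.5, 1.5, -14, 0], [1, 0, 0, -12, 0], [1, 0, 0, -8, 0], [1, 0, 0, -5, 0], [1, 0, 0, -3, 0], [1, 0, 0, -2, 0], [1, 0, 0, -1, 0], [1, 0, 0, 0, 0], [1, 0, 0, 0, 0]],
])

```text
clock: 6.03
position: [497.5, 258.5, 24.8]
ee_rot: [-0.173, 0.985, 0.0, 0.0]
contact_force: [0.2, -0.2, -2.5]
gripper_width: 54.5
grasp_force: 64.1
```

>>> drive_tool([
  [[1, 0, 0, -1, 0], [1, 0, 0, -1, 0], [1, 0, 0, -0.6, 0], [1, 0, 0, 0, 0]],
])

```text
clock: 6.37
position: [497.2, 258.4, 21.9]
ee_rot: [-0.173, 0.985, 0.0, 0.0]
contact_force: [-0.8, -0.3, -0.8]
gripper_width: 54.9
grasp_force: 64.4
```

>>> drive_tool([
  [[1, 0, 0, -0.6, 0], [1, 0, 0, 0, 0], [0.2, 0, 0, 0, 0], [-0.3, 0, 0, 0, 0], [-0.7, 0, 0, 0, 0], [-0.8, 0, 0, 0, 0], [-0.8, 0, 0, 0, 0], [-1, 0, 0, 10, 0], [-1, 0, 0, 25, 0], [-1, 0, 0, 30, 0], [-1, 0, 0, 30, 0], [-1, 0, -20, 0, 0], [-1, 0, -30, 0, 0], [-1, 0, -30, 0, 0], [-1, 0, -30, 0, 0], [-1, 0, -30, 0, 0], [-1, -2, -35, 0, 0], [-1, -5, -35, 0, 0], [-1, -5, -35, 0, 0]],
])

```text
clock: 7.95
position: [485.1, 11.8, 116.9]
ee_rot: [-0.173, 0.985, 0.0, 0.001]
contact_force: [0.9, -0.3, 0.1]
gripper_width: 85.4
grasp_force: 0.0
```

>>> drive_tool([
  [[-1, -6, -35, 0, -2.8], [-1, -6, -35, 0, -2.8], [-1, 0, -30, 0, 0], [-1, 0, 0, 0, 0], [-1, 0, 0, 0, 0], [-1, 0, 0, 0, 0]],
])

```text
clock: 8.45
position: [473.5, -86.8, 116.6]
ee_rot: [-0.124, 0.992, 0.0, 0.0]
contact_force: [0.1, 0.1, 0.5]
gripper_width: 85.3
grasp_force: 0.0
```

```bash
python3 - <<'E'
from h import *
s=read_state();p,d=get_image("wrist");m=wristm(s);cv2.imwrite("pics/w3.png",p[:,:,::-1]);print(s["position"].round(1),s["ee_rot"].round(3));blobs(m,p,d,8,100)
f,d=get_image("scene");blobs(camera_model("scene"),f,d)
E
```

```text
[473.5 -86.8 116.6] [-0.124  0.992  0.     0.   ]
px [ 65. 102.] n 4648 ztop 41 mean [ 436. -222.   36.] rect [ 436.8 -225.9] [41. 42.] 13.4
px [243. 197.] n 3101 ztop 17 mean [476. -93.  15.] rect [470.7 -94.8] [107.  50.] 14.3
px [461. 279.] n 4752 ztop 16 mean [500. 101.  12.] rect [506.8  98.4] [ 52. 105.] 12.2
px [216. 330.] n 1066 ztop 23 mean [594. -87.  18.] rect [599.7 -92.1] [21. 53.] 27.6
px [ 57. 380.] n 171 ztop 29 mean [ 677. -213.   21.] rect [ 672.6 -215.2] [12.  4.] 40.9
px [448. 380.] n 193 ztop 10 mean [600. 134.   9.] rect [599.3 136. ] [12. 26.] 12.0
px [262.  33.] n 458 ztop 83 mean [371. 496.  50.] rect [369.6 498.1] [61. 28.] 24.9
px [279. 134.] n 5454 ztop 18 mean [557. 188.  15.] rect [554.1 197.4] [182. 329.] 12.3
px [370. 149.] n 690 ztop 54 mean [801. 222.  35.] rect [801.2 217.8] [78. 78.] 62.9
px [338. 271.] n 1253 ztop 22 mean [ 833. -116.   18.] rect [830.  -96.5] [ 24. 350.] 10.2
px [206. 207.] n 339 ztop 16 mean [480. -97.  13.] rect [472.7 -98.8] [107.  52.] 15.3
px [253. 225.] n 165 ztop 22 mean [609. -96.  18.] rect [607.6 -93.4] [27. 51.] 48.2
px [164. 244.] n 338 ztop 41 mean [ 443. -232.   34.] rect [ 439.1 -229.1] [41. 41.] 77.2
px [287. 260.] n 608 ztop 51 mean [ 721. -154.   43.] rect [ 720.  -149.2] [52. 55.] 23.1
px [259. 291.] n 630 ztop 51 mean [ 693. -244.   45.] rect [ 691.4 -240.1] [55. 55.] 87.7
px [146. 293.] n 308 ztop 17 mean [ 460. -345.   13.] rect [ 454.3 -345.1] [79. 40.] 10.3
px [191. 317.] n 81 ztop 46 mean [ 583. -354.   33.] rect [ 582.4 -353.1] [14. 15.] 71.6
```

View pics/w3.png

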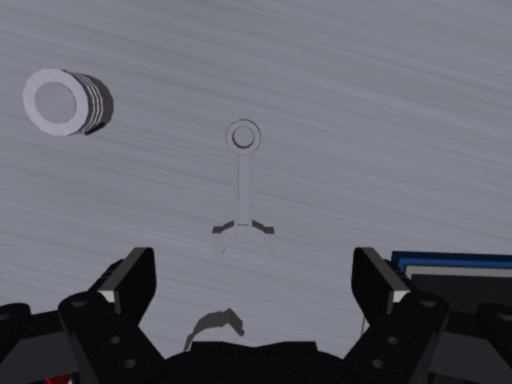

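The wrist view shows the longer rod at (243,195), lined up between the fingers, and the small piston at (60,100), clear. The fixed-camera fixes matched the closed grasp better than the wrist ones, so I use those.

>>> drive_tool([
  [[-1, -0.5, -5.4, -20, 0], [-1, -0.5, -5.4, -20, 0], [-1, 0, 0, -20, 0], [-1, 0, 0, -20, 0], [-1, 0, 0, -15, 0], [-1, 0, 0, -8, 0], [-1, 0, 0, -5, 0], [-1, 0, 0, -3, 0], [-1, 0, 0, 0, 0], [-1, 0, 0, 0, 0]],
])

```text
clock: 9.38
position: [472.9, -97.3, 5.7]
ee_rot: [-0.125, 0.992, -0.0, 0.001]
contact_force: [-0.2, 0.3, 0.1]
gripper_width: 85.1
grasp_force: 0.0
```

>>> drive_tool([
  [[1, 0, 0, -1, 0], [1, 0, 0, 0, 0], [1, 0, 0, 0, 0], [1, 0, 0, 0, 0], [1, 0, 0, 0, 0], [1, 0, 0, 0, 0], [1, 0, 0, 0, 0], [1, 0, 0, 0, 0], [1, 0, 0, 0, 0], [1, 0, 0, 0, 0], [1, 0, 0, 0, 0]],
])

```text
clock: 10.3
position: [472.3, -97.6, 4.5]
ee_rot: [-0.125, 0.992, -0.0, 0.0]
contact_force: [-1.4, 0.3, 5.7]
gripper_width: 12.2
grasp_force: 61.4
```

>>> drive_tool([
  [[1, 0, 0, 15, 0], [1, 0, 0, 25, 0], [1, 0, 0, 25, 0], [1, 4.1, 16.8, 0, 6.76], [1, 4.1, 16.8, 0, 6.76], [1, 4.1, 16.8, 0, 6.76], [1, 4.1, 16.8, 0, 6.76], [1, 4.1, 16.8, 0, 6.76], [1, 4.1, 16.8, 0, 6.76], [1, 4.1, 16.8, 0, 6.76], [1, 4.1, 16.8, 0, 6.76], [1, 4.1, 16.8, 0, 6.76], [1, 4.1, 16.8, 0, 6.76], [1, 4.1, 16.8, 0, 6.76], [1, 4.1, 16.8, 0, 6.76], [1, 4.1, 16.8, 0, 6.76], [1, 0, 0, 0, 0], [1, 0, 0, 0, 0], [1, 0, 0, 0, 0]],
])

```text
clock: 11.88
position: [524.6, 120.3, 68.3]
ee_rot: [0.778, -0.629, -0.001, 0.001]
contact_force: [0.2, -0.3, -1.4]
gripper_width: 12.4
grasp_force: 60.6
```

```bash
python3 - <<'E'
from h import *
s=read_state();p,d=get_image("wrist");m=wristm(s);cv2.imwrite("pics/w4.png",p[:,:,::-1]);print(s["position"].round(1),s["ee_rot"].round(3))
X=cloud(m,d);k=(X[...,2]>55)&(X[...,2]<100)&(d>0);q=X[k]
f,d=get_image("scene");blobs(camera_model("scene"),f,d,60)
f,d=get_image("side");blobs(camera_model("side"),f,d,60)
E
```

```text
[524.6 120.3  68.3] [ 0.778 -0.629 -0.001  0.001]
px [256. 140.] n 240 ztop 83 mean [530. 101.  77.] rect [527.1 107.3] [38. 89.] 0.8
px [183. 103.] n 527 ztop 86 mean [257. 895.  75.] rect [257.  892.4] [346.  28.] 8.2
px [197. 129.] n 153 ztop 87 mean [365. 496.  75.] rect [367.3 499. ] [60. 31.] 14.5
px [240. 173.] n 242 ztop 85 mean [524. 105.  77.] rect [524.7 119.5] [ 38. 110.] 19.1
```

View pics/w4.png

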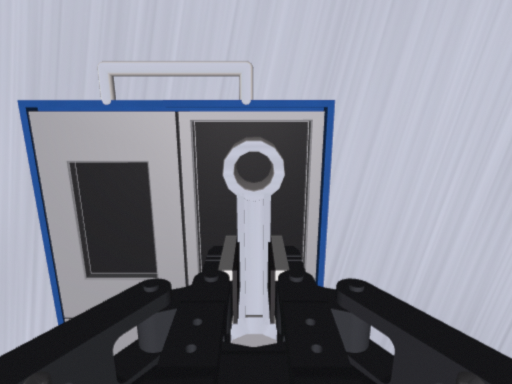

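The wrist view shows the rod in the gripper, with its eye at (254,170), straight over the long rectangular pocket (columns 195-308).

>>> drive_tool([
  [[1, 1.5, 1, -12, 0], [1, 0, 0, -14, 0], [1, 0, 0, -12, 0], [1, 0, 0, -7, 0], [1, 0, 0, -4, 0], [1, 0, 0, -2, 0], [1, 0, 0, -1, 0], [1, 0, 0, -1, 0], [1, 0, 0, 0, 0], [1, 0, 0, 0, 0]],
])

```text
clock: 12.87
position: [527.3, 122.0, 16.6]
ee_rot: [0.778, -0.628, 0.0, -0.0]
contact_force: [0.3, -0.1, -1.8]
gripper_width: 12.6
grasp_force: 60.6
```

>>> drive_tool([
  [[1, 0, 0, -1, 0], [1, 0, 0, -1, 0], [1, 0, 0, 0, 0]],
])

```text
clock: 13.12
position: [526.9, 121.8, 14.1]
ee_rot: [0.778, -0.628, -0.0, 0.0]
contact_force: [-0.5, -0.0, -2.1]
gripper_width: 12.3
grasp_force: 60.6
```

>>> drive_tool([
  [[1, 0, 0, -1, 0], [1, 0, 0, 0, 0]],
])

```text
clock: 13.28
position: [527.1, 121.9, 13.5]
ee_rot: [0.778, -0.628, 0.0, -0.0]
contact_force: [-2.2, -0.7, 1.5]
gripper_width: 12.2
grasp_force: 61.0
```

>>> drive_tool([
  [[0.6, 0, 0, 0, 0], [0.4, 0, 0, 0, 0], [0.3, 0, 0, 0, 0], [0.3, 0, 0, 0, 0], [0.3, 0, 0, 0, 0], [0.3, 0, 0, 5, 0], [0.3, 0, 0, 15, 0], [0, 0, 0, 30, 0], [-1, 0, 0, 30, 0], [-1, 3, -10, 20, 0], [-1, 8, -22, 0, -6.3], [-1, 8, -22, 0, -6.3], [-1, 8, -22, 0, -6.3], [-1, 8, -22, 0, -6.3], [-1, 8, -22, 0, -6.3], [-1, 8, -22, 0, -6.3], [-1, 8, -22, 0, -6.3], [-1, 8, -22, 0, -6.3], [-1, 8, -22, 0, 0], [-1, 4, -8, 0, 0]],
])

```text
clock: 14.95
position: [606.6, -96.6, 113.4]
ee_rot: [-0.436, 0.9, -0.0, 0.0]
contact_force: [0.3, 0.5, 0.2]
gripper_width: 85.4
grasp_force: 0.0
```

>>> drive_tool([
  [[-1, 0, 0, 0, 0], [-1, 0, 0, 0, 0], [-1, 0, 0, 0, 0]],
])

```text
clock: 15.2
position: [605.6, -93.4, 113.1]
ee_rot: [-0.437, 0.899, 0.0, -0.0]
contact_force: [-0.9, 0.2, 0.8]
gripper_width: 85.5
grasp_force: 0.0
```

```bash
python3 - <<'E'
from h import *
s=read_state();p,d=get_image("wrist");m=wristm(s);cv2.imwrite("pics/w5.png",p[:,:,::-1]);print(s["position"].round(1),s["ee_rot"].round(3),s["joints"].round(2));blobs(m,p,d,8,100)
X=cloud(m,d);k=(np.hypot(X[...,0]-606,X[...,1]+94)<45)&(X[...,2]>19)&(X[...,2]<27)&(d>0);q=X[k][:,:2].astype(np.float32);r=cv2.minAreaRect(q);print(r,q.mean(0))
E
```

```text
[605.6 -93.4 113.1] [-0.437  0.899  0.    -0.   ] [ 0.11  0.47 -0.18 -0.   -0.93 -0.78]
px [ 34. 115.] n 5955 ztop 51 mean [ 676. -227.   41.] rect [ 679.6 -226.3] [56. 27.] 40.1
px [254. 199.] n 1502 ztop 23 mean [604. -93.  21.] rect [604.8 -90.6] [27. 50.] 50.7
px [ 84. 240.] n 6764 ztop 51 mean [ 710. -147.   44.] rect [ 717.6 -147.6] [57. 53.] 3.1
px [465. 281.] n 4015 ztop 17 mean [511.  72.  13.] rect [514.1  71.4] [53. 91.] 12.5
px [349. 333.] n 547 ztop 16 mean [615.  53.  14.] rect [615.4  56.5] [48. 21.] 18.4
px [448. 380.] n 193 ztop 17 mean [572. 147.  16.] rect [569.8 149. ] [11. 27.] 44.3
((604.8251953125, -90.57713317871094), (27.11471176147461, 50.4437255859375), 50.685890197753906) [604.035   -92.10536]
```

View pics/w5.png

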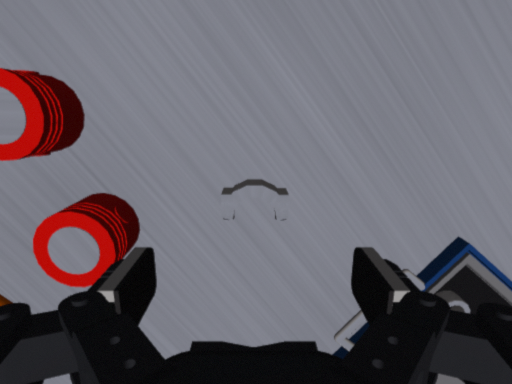

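The wrist view shows the cap at (254,200), its arch towards the top of the picture and its opening towards the bottom, with end faces at columns 222 and 288, aligned with the fingers. I will grip 3.5 mm towards the open side.

>>> drive_tool([
  [[-1, 1.6, 1.2, -20, 0], [-1, 1.5, 1.2, -20, 0], [-1, 0, 0, -20, 0], [-1, 0, 0, -20, 0], [-1, 0, 0, -14, 0], [-1, 0, 0, -7, 0], [-1, 0, 0, -4, 0], [-1, 0, 0, -2.5, 0], [-1, 0, 0, 0, 0], [-1, 0, 0, 0, 0]],
])

```text
clock: 16.08
position: [609.8, -91.5, 6.6]
ee_rot: [-0.437, 0.899, -0.0, 0.001]
contact_force: [0.4, -0.3, 0.3]
gripper_width: 85.4
grasp_force: 0.0
```

>>> drive_tool([
  [[1, 0, 0, -1, 0], [1, 0, 0, 0, 0], [1, 0, 0, 0, 0], [1, 0, 0, 0, 0], [1, 0, 0, 0, 0], [1, 0, 0, 0, 0], [1, 0, 0, 0, 0], [1, 0, 0, 0, 0], [1, 0, 0, 0, 0]],
])

```text
clock: 16.83
position: [609.6, -91.7, 5.6]
ee_rot: [-0.437, 0.899, -0.0, 0.0]
contact_force: [-0.4, 0.6, 6.5]
gripper_width: 48.8
grasp_force: 62.7
```

>>> drive_tool([
  [[1, 0, 0, 15, 0], [1, 0, 0, 25, 0], [1, 0, 0, 25, 0], [1, 0.3, 17.8, 0, -6.6], [1, 0.3, 17.8, 0, -6.6], [1, 0.3, 17.8, 0, -6.6], [1, 0.3, 17.8, 0, -6.6], [1, 0.3, 17.8, 0, -6.6], [1, 0.3, 17.8, 0, -6.6], [1, 0.3, 17.8, 0, 0], [1, 0.3, 17.8, 0, 0], [1, 0.3, 17.8, 0, 0], [1, 0.3, 17.8, 0, 0], [1, 0.3, 17.8, 0, 0], [1, 0.3, 17.8, 0, 0], [1, 0.3, 17.8, 0, 0], [1, 0, 0, 0, 0], [1, 0, 0, 0, 0], [1, 0, 0, 0, 0]],
])

```text
clock: 18.42
position: [612.5, 139.1, 69.0]
ee_rot: [-0.106, 0.994, -0.0, -0.001]
contact_force: [0.1, -0.4, -0.4]
gripper_width: 48.7
grasp_force: 62.5
```

```bash
python3 - <<'E'
from h import *
s=read_state();p,d=get_image("wrist");m=wristm(s);cv2.imwrite("pics/w6.png",p[:,:,::-1]);print(s["position"].round(1),s["ee_rot"].round(3))
E
```

```text
[612.5 139.1  69. ] [-0.106  0.994 -0.    -0.001]
```

View pics/w6.png

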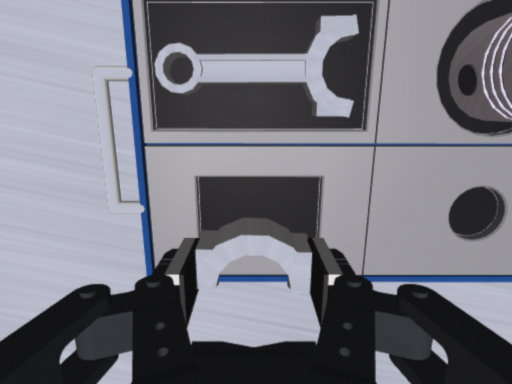

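The wrist view shows the cap at (254,255), lined up with the short pocket (columns 197-321). The rod lies flat in its pocket at (255,68), and the piston is in the round one.

>>> drive_tool([
  [[1, 1, 1.2, -12, 0], [1, 0, 0, -14, 0], [1, 0, 0, -12, 0], [1, 0, 0, -7, 0], [1, 0, 0, -4, 0], [1, 0, 0, -2, 0], [1, 0, 0, -1, 0], [1, 0, 0, 0, 0], [1, 0, 0, 0, 0]],
])

```text
clock: 19.22
position: [614.4, 141.0, 18.2]
ee_rot: [-0.106, 0.994, 0.0, 0.001]
contact_force: [0.3, 0.5, -0.3]
gripper_width: 49.0
grasp_force: 62.5
```

>>> drive_tool([
  [[1, 0, 0, -1, 0], [1, 0, 0, -1, 0], [1, 0, 0, 0, 0]],
])

```text
clock: 19.47
position: [614.0, 140.9, 15.7]
ee_rot: [-0.106, 0.994, 0.0, 0.0]
contact_force: [-0.0, 0.5, -1.2]
gripper_width: 48.1
grasp_force: 62.5
```

>>> drive_tool([
  [[1, 0, 0, -0.8, 0], [1, 0, 0, 0, 0]],
])

```text
clock: 19.63
position: [614.0, 140.8, 14.8]
ee_rot: [-0.106, 0.994, 0.0, -0.0]
contact_force: [-1.0, 0.1, -1.4]
gripper_width: 48.0
grasp_force: 62.5
```

>>> drive_tool([
  [[1, 0, 0, -0.5, 0], [1, 0, 0, 0, 0]],
])

```text
clock: 19.8
position: [614.0, 140.9, 14.7]
ee_rot: [-0.106, 0.994, -0.0, 0.0]
contact_force: [-1.3, -0.2, 0.9]
gripper_width: 48.5
grasp_force: 62.7
```

>>> drive_tool([
  [[-0.2, 0, 0, 0, 0], [-0.4, 0, 0, 0, 0], [-0.6, 0, 0, 0, 0], [-0.6, 0, 0, 0, 0], [-0.6, 0, 0, 10, 0], [-0.6, 0, 0, 20, 0], [-0.8, 0, 0, 30, 0], [-1, 0, -10, 30, 0], [-1, -2, -25, 5, 0], [-1, -2, -30, 0, 0], [-1, -2, -30, 0, 0], [-1, -2, -30, 0, 0], [-1, -2, -30, 0, 0], [-1, -2, -30, 0, 0], [-1, -2, -30, 0, 0], [-1, -2, -30, 0, 0], [-1, -2, -30, 0, 0], [-1, -2, -30, 0, 0], [-1, -2, -30, 0, 0], [-1, -2, -30, 0, 0]],
])

```text
clock: 21.47
position: [589.9, -225.7, 110.3]
ee_rot: [-0.106, 0.994, -0.0, 0.0]
contact_force: [0.1, 0.4, 0.4]
gripper_width: 85.5
grasp_force: 0.0
```

>>> drive_tool([
  [[-1, -2, -30, 0, 0], [-1, -2, -30, 0, 0], [-1, -2, -30, 0, 0], [-1, -2, -24, 0, 0], [-1, 0, 0, 0, 0], [-1, 0, 0, 0, 0], [-1, 0, 0, 0, 0]],
])

```text
clock: 22.05
position: [582.0, -338.0, 109.7]
ee_rot: [-0.106, 0.994, 0.0, 0.0]
contact_force: [0.1, -0.5, 0.6]
gripper_width: 85.3
grasp_force: 0.0
```

```bash
python3 - <<'E'
from h import *
s=read_state();p,d=get_image("wrist");m=wristm(s);print(s["position"].round(1),s["ee_rot"].round(3));blobs(m,p,d,8,100)
f,d=get_image("scene");cv2.imwrite("pics/s2.png",cv2.resize(f[75:335,90:340,::-1],(750,600*13//10*1 if 0 else 600),interpolation=cv2.INTER_CUBIC));blobs(camera_model("scene"),f,d)
E
```

```text
[ 582.  -338.   109.7] [-0.106  0.994  0.     0.   ]
px [285.  41.] n 2228 ztop 17 mean [ 470. -339.   15.] rect [ 468.7 -339.7] [47. 41.] 11.7
px [470.  29.] n 4572 ztop 41 mean [ 444. -233.   34.] rect [ 443.1 -228.3] [30. 37.] 9.6
px [235. 199.] n 679 ztop 46 mean [ 578. -351.   35.] rect [ 579.2 -350.6] [15. 15.] 53.9
px [337. 332.] n 2002 ztop 49 mean [ 669. -251.   30.] rect [ 670.9 -250.8] [12. 30.] 29.6
px [448. 380.] n 196 ztop 37 mean [ 691. -151.   34.] rect [ 691.5 -148.9] [ 5. 25.] 7.8
px [262.  34.] n 452 ztop 83 mean [371. 496.  50.] rect [368.3 499.2] [61. 28.] 21.5
px [286. 128.] n 4106 ztop 30 mean [567. 215.  18.] rect [550.2 193.7] [ 66. 221.] 42.7
px [370. 149.] n 691 ztop 53 mean [801. 223.  35.] rect [801.  218.6] [78. 79.] 45.7
px [338. 271.] n 1261 ztop 22 mean [ 833. -115.   18.] rect [831.3 -96.4] [ 24. 350.] 10.7
px [287. 260.] n 604 ztop 51 mean [ 721. -154.   44.] rect [ 719.9 -149. ] [52. 56.] 22.9
px [259. 291.] n 633 ztop 51 mean [ 693. -244.   45.] rect [ 691.7 -240. ] [54. 55.] 24.8
px [145. 293.] n 278 ztop 16 mean [ 458. -347.   13.] rect [ 454.7 -351.5] [76. 39.] 21.4
px [191. 318.] n 82 ztop 45 mean [ 583. -354.   33.] rect [ 582.1 -353.1] [15. 15.] 22.1
```

View pics/s2.png

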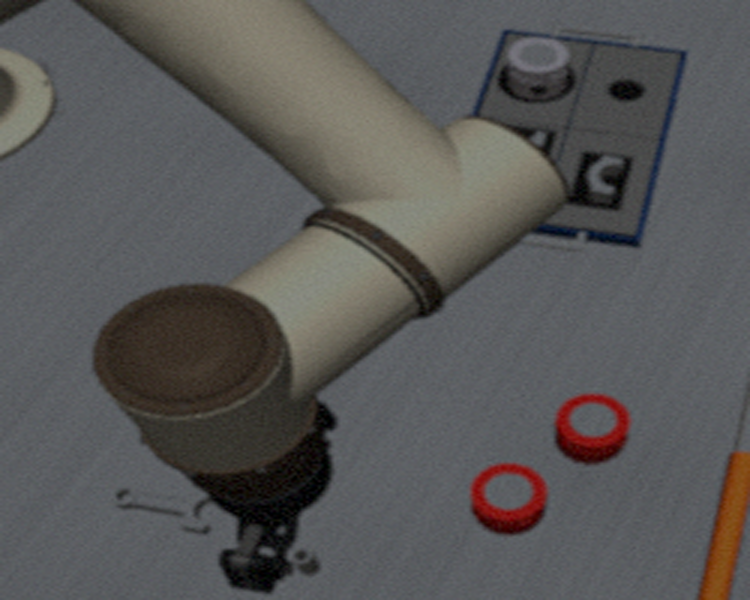

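The scene crop shows the piston at (535,70) and the cap at (603,180), both in their pockets. The pin is still at (305,562).

>>> drive_tool([
  [[-1, -0.5, -7.5, 0, 0], [-1, -0.5, -7.5, -5, 0], [-1, 0, 0, -20, 0], [-1, 0, 0, -20, 0], [-1, 0, 0, -20, 0], [-1, 0, 0, -15, 0], [-1, 0, 0, -10, 0], [-1, 0, 0, -5, 0], [-1, 0, 0, -2, 0], [-1, 0, 0, 0, 0], [1, 0, 0, 0, 0], [1, 0, 0, 0, 0], [1, 0, 0, 0, 0], [1, 0, 0, 0, 0], [1, 0, 0, 0, 0], [1, 0, 0, 0, 0], [1, 0, 0, 0, 0], [1, 0, 0, 0, 0], [1, 0, 0, 0, 0], [1, 0, 0, 0, 0]],
])

```text
clock: 23.82
position: [581.3, -353.3, 12.8]
ee_rot: [-0.106, 0.994, -0.0, 0.0]
contact_force: [-0.8, -0.1, 2.8]
gripper_width: 14.6
grasp_force: 58.5
```

>>> drive_tool([
  [[1, 0, 0, 15, 0], [1, 0, 0, 25, 0], [1, 0, 10, 25, 0], [1, 0, 30, 10, 0], [1, 0, 32, 0, 0], [1, 0, 32, 0, 0], [1, 0, 32, 0, 0], [1, 0, 32, 0, 0], [1, 0, 32, 0, 0], [1, 0, 32, 0, 0], [1, 0, 32, 0, 0], [1, 0, 32, 0, 0], [1, 0, 32, 0, 0], [1, 0, 32, 0, 0], [1, 0, 32, 0, 0], [1, 0, 32, 0, 0], [1, 0, 32, 0, 0], [1, 0, 32, 0, 0], [1, 0, 32, 0, 0], [1, 0, 32, 0, 0]],
])

```text
clock: 25.48
position: [580.3, 200.3, 86.7]
ee_rot: [-0.106, 0.994, -0.0, -0.001]
contact_force: [0.3, -0.6, -0.1]
gripper_width: 14.6
grasp_force: 58.5
```

>>> drive_tool([
  [[1, 0, 30, 0, 0], [1, 0, 25, 0, 0], [1, 0, 15, 0, 0], [1, 0, 4, 0, 0], [1, 0, 0, 0, 0], [1, 0, 0, 0, 0], [1, 0, 0, 0, 0]],
])

```text
clock: 26.07
position: [580.9, 271.3, 87.1]
ee_rot: [-0.106, 0.994, -0.0, -0.0]
contact_force: [-0.1, -0.4, -0.4]
gripper_width: 14.1
grasp_force: 58.5
```

```bash
python3 - <<'E'
from h import *
s=read_state();p,d=get_image("wrist");m=wristm(s);cv2.imwrite("pics/w7.png",p[:,:,::-1]);print(s["position"].round(1),s["ee_rot"].round(3))
E
```

```text
[580.9 271.3  87.1] [-0.106  0.994 -0.    -0.   ]
```

View pics/w7.png

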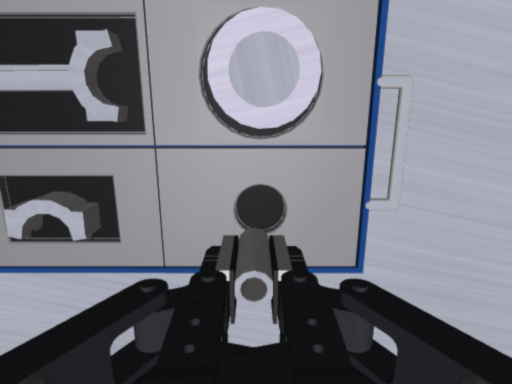

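The wrist view shows the pin held upright at (254,270), and the small round pocket at (260,209), lined up to within about 2 mm. The cap is flat at (45,215) and the piston is inside its pocket at (263,70).

>>> drive_tool([
  [[1, 0.8, 1.7, -15, 0], [1, 0, 0, -18, 0], [1, 0, 0, -14, 0], [1, 0, 0, -8, 0], [1, 0, 0, -4, 0], [1, 0, 0, -2, 0], [1, 0, 0, -1, 0], [1, 0, 0, 0, 0], [1, 0, 0, 0, 0]],
])

```text
clock: 26.87
position: [582.3, 274.8, 26.2]
ee_rot: [-0.106, 0.994, 0.0, 0.001]
contact_force: [0.1, -0.3, -0.2]
gripper_width: 14.2
grasp_force: 58.5
```

>>> drive_tool([
  [[1, 0, 0, -1, 0], [1, 0, 0, -1, 0], [1, 0, 0, 0, 0]],
])

```text
clock: 27.12
position: [581.8, 274.6, 23.4]
ee_rot: [-0.106, 0.994, 0.0, 0.0]
contact_force: [-0.3, 0.0, -0.4]
gripper_width: 14.3
grasp_force: 58.5
```

>>> drive_tool([
  [[1, 0, 0, -1, 0], [1, 0, 0, 0, 0]],
])

```text
clock: 27.28
position: [581.7, 274.5, 22.2]
ee_rot: [-0.106, 0.994, -0.0, -0.0]
contact_force: [-0.4, 0.7, -0.0]
gripper_width: 14.2
grasp_force: 58.5
```

>>> drive_tool([
  [[1, 0, 0, -0.7, 0], [1, 0, 0, 0, 0]],
])

```text
clock: 27.45
position: [581.9, 274.6, 21.8]
ee_rot: [-0.106, 0.994, -0.0, 0.0]
contact_force: [-0.0, 1.4, 0.8]
gripper_width: 14.2
grasp_force: 58.8
```

>>> drive_tool([
  [[1, 0, 0, -0.3, 0], [0.6, 0, 0, 0, 0], [0.4, 0, 0, 0, 0], [0.2, 0, 0, 0, 0], [0, 0, 0, 0, 0], [0, 0, 0, 0, 0], [0, 0, 0, 0, 0], [0, 0, 0, 10, 0], [0, 0, 0, 20, 0], [0, 0, 0, 30, 0], [0, 0, 0, 35, 0], [0, 0, 0, 35, 0], [0, 0, -25, 20, 0], [0, 0, -30, 0, 0], [0, 0, -30, 0, 0], [0, 0, -30, 0, 0], [0, 0, -30, 0, 0], [0, 0, -30, 0, 0], [0, 0, -30, 0, 0], [0, 0, -30, 0, 0]],
])

```text
clock: 29.12
position: [581.7, 38.1, 172.4]
ee_rot: [-0.106, 0.994, 0.0, 0.001]
contact_force: [0.2, 0.7, 0.3]
gripper_width: 42.7
grasp_force: 0.0
```

>>> drive_tool([
  [[0, 0, -30, 0, 0], [0, 0, -30, 0, 0], [0, 0, -30, 0, 0], [0, 0, -30, 0, 0], [0, 0, -30, 0, 0], [0, 0, -30, 0, 0], [0, 0, -30, 0, 0], [0, 0, -30, 0, 0], [0, 0, 0, 0, 0], [0, 0, 0, 0, 0]],
])

```text
clock: 29.95
position: [581.5, -201.9, 171.8]
ee_rot: [-0.105, 0.994, -0.0, 0.0]
contact_force: [0.5, 0.3, -0.1]
gripper_width: 43.0
grasp_force: 0.0
```

```bash
python3 - <<'E'
from h import *
ims=[]
for n,(a,b,c,e) in(("scene",(75,195,225,335)),("side",(145,225,200,305))):
    p,d=get_image(n);print(n);blobs(camera_model(n),p,d,20);ims.append(cv2.convertScaleAbs(cv2.resize(p[a:b,c:e,::-1],(390,400),interpolation=cv2.INTER_CUBIC),alpha=1.6))
cv2.imwrite("pics/fin.png",np.hstack(ims))
E
```

```text
scene
px [262.  25.] n 115 ztop 88 mean [368. 499.  78.] rect [368.5 499.8] [61. 29.] 23.7
px [271. 104.] n 309 ztop 59 mean [509. 247.  48.] rect [509.  256.1] [60. 35.] 85.0
px [299. 109.] n 66 ztop 54 mean [584. 270.  41.] rect [581.9 271.7] [15. 15.] 75.7
px [259. 145.] n 215 ztop 26 mean [528. 126.  23.] rect [528.2 118.8] [ 50. 107.] 11.5
px [371. 148.] n 536 ztop 54 mean [801. 223.  41.] rect [801.2 217.7] [77. 80.] 17.5
px [291. 151.] n 120 ztop 32 mean [613. 138.  28.] rect [612.5 139.7] [25. 53.] 9.6
px [350. 203.] n 108 ztop 26 mean [803.  55.  23.] rect [802.9  55.8] [20. 40.] 10.6
px [163. 243.] n 289 ztop 41 mean [ 442. -231.   37.] rect [ 439.3 -228.9] [40. 39.] 4.0
px [287. 259.] n 563 ztop 51 mean [ 721. -153.   46.] rect [ 719.9 -149.1] [52. 56.] 21.9
px [336. 284.] n 80 ztop 23 mean [ 840. -154.   21.] rect [ 839.6 -152.3] [14. 63.] 11.4
px [259. 290.] n 589 ztop 51 mean [ 693. -243.   47.] rect [ 691.6 -239.9] [54. 55.] 23.9
px [331. 317.] n 126 ztop 23 mean [ 854. -226.   21.] rect [ 854.7 -225.9] [14. 85.] 8.8
side
px [184. 107.] n 1231 ztop 83 mean [260. 889.  57.] rect [264.7 893.3] [359.  28.] 7.6
px [197. 134.] n 340 ztop 83 mean [365. 495.  55.] rect [367.9 498.8] [61. 29.] 17.7
px [232. 164.] n 321 ztop 60 mean [499. 243.  46.] rect [497.4 255.2] [53. 56.] 0.8
px [336. 169.] n 492 ztop 54 mean [799. 214.  41.] rect [800.  218.2] [78. 78.] 37.4
px [241. 189.] n 159 ztop 26 mean [527. 122.  24.] rect [527.7 118.7] [ 49. 106.] 11.8
px [349. 200.] n 69 ztop 26 mean [800.  52.  24.] rect [801.2  54.2] [19. 41.] 12.1
px [331. 257.] n 1548 ztop 51 mean [ 700. -210.   43.] rect [ 703.9 -193.6] [151.  55.] 72.5
px [406. 263.] n 254 ztop 22 mean [ 847. -200.   21.] rect [ 845.5 -194. ] [ 14. 149.] 9.8
px [190. 269.] n 446 ztop 41 mean [ 439. -235.   36.] rect [ 438.3 -227.2] [40. 43.] 8.4
```

View pics/fin.png

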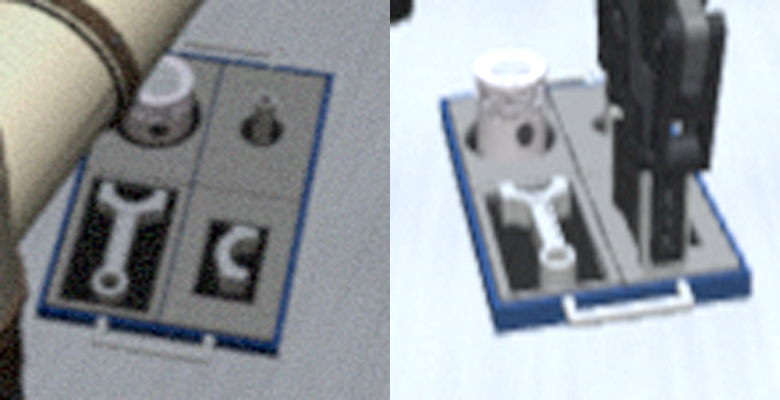

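Scene half of the final picture: piston (165,100), pin (263,120), rod (125,235) and cap (238,255) all lie in their pockets. Their tops are at 59, 54, 26 and 32 mm, which matches parts resting on a 9 mm floor.

```bash
python3 -c "
from bench import *
print(job_done())"
```

```text
the job is handed in; nothing more can be done
None
```

The larger piston, longer rod, bearing cap and gudgeon pin are each set down in their own tray pocket, piston and pin upright; the smaller piston and shorter rod were left alone, and the job was handed in at about 30 s.

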